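Release the left-hand wheel nut of a lens edger with its pin key

TASK

Free the wheel of the lens edger: take the orange two-pin key from its blue rest, push its pins gently into the two holes of the wheel nut, and turn the nut clockwise (it is a left-hand thread, so clockwise unscrews) until its engraved white line points at the red line, and not past it. The nut climbs as it unscrews: keep the key fully home in it while you turn, leaning on it only lightly and never forcing it, and turn the nut with the key, not with the fingers. Then set the key back upright in its rest, pins in the slot, and leave the bottle, the spectacle case and the screwdriver where they are.

Things in the scene. Friction and masses are not known exactly. Their poses are not given: they have to be found in the camera images.
- edger: White bench lens edger, fixed. Origin on the table under the spindle axis, z up. Housing top 70 mm high, x -105 to +145, y +-95 mm. On it a fixed beige wheel (136 mm across, top at 84 mm) and a fixed aluminium disc (100 mm across, top at 88 mm). Open water tank, 114 mm high, at x +93 to +143 mm.
- release_line (a point): Middle of the red line (13 x 4 mm) on the aluminium disc, 42.5 mm from the spindle axis on the -x side of the edger, 88.5 mm above the table.
- spindle (a point): Point on the spindle axis, 131 mm above the table; axes as the edger's. The nut's top face lies near: 3 mm per rad of joint nut higher (lower while it is negative), and besides up to 10 mm higher or lower, because the packing under the nut differs from time to time and is not measured: find it by feel.
- nut (a joint): Steel wheel nut on the spindle: block 50 x 50 x 24 mm on a dark flange 70 mm across. Two holes, diameter 10, depth 24 mm, 15 mm either side of the axis, in line with the engraved white line. Value: rad, 0 = white line at the red line, growing clockwise seen from above (unscrews); starts -1.35 to -0.75. Rises 3 mm per rad; stiff (about 0.12 N m), stays where left; no stop at the red line.
- key: Two-pin key, about 180 g. Origin: centre of the underside of its steel disc (48 mm across, 8 mm thick), z up. Two round-ended pins, diameter 7 mm, reach 22 mm below it at x +-15 mm, y 0. Orange grip block above: 34 (x) x 26 (y) mm, z 8 to 58 mm. Fully home, the disc lies on the nut's top face; the pins have 0.1 rad of play either way. Same after a half turn.
- rest: Blue key rest, fixed. Origin on the table under its centre. Block 70 (x) x 59 mm, top 30 mm above the table, with a slot 44 (x) x 15 mm cut down to 4 mm above the table; foot 100 x 80 mm. The key's disc lies on the top with its pins in the slot, key and rest x axes parallel, either way round.
- bottle: Bystander: clear bottle with a blue cap, 38 mm across, 100 mm high; origin under its centre.
- case: Bystander: blue spectacle case, 150 (x) x 55 x 36 mm; origin under its centre.
- driver: Bystander: small screwdriver 130 mm long lying along its x axis; origin under its middle.

How it is judged (in metres and radians):
On the way, in this order (a step that is already met when the one before it is completed fails the run):
1. the key is fully home in the nut, before the turn (horizontal distance between key and spindle below 0.005 m and z of key in the frame of nut between 0.024 and 0.03 m and angle between key's own z axis and vertical below 0.12 rad and value of joint nut below -0.5 rad), for 0.2 s.
2. with the key home in it, the nut's white line points at the red line (within 0.12 rad) (horizontal distance between key and spindle below 0.005 m and z of key in the frame of nut between 0.024 and 0.03 m and angle between key's own z axis and vertical below 0.12 rad and value of joint nut between -0.12 and 0.12 rad), for 0.2 s.
At the end, for the whole second after the job is handed in: The nut's white line points at the red line within 0.12 rad; the key stands at rest in its rest (centre within 8 mm, disc down on the block, upright within 0.1 rad); bottle, case and screwdriver are within 30 mm of where they were (value of joint nut between -0.12 and 0.12 rad and horizontal distance between key and rest below 0.008 m and z of key in the frame of rest between 0.027 and 0.033 m and angle between key's own z axis and vertical below 0.1 rad and linear speed of key below 0.02 m/s and distance of each of bottle, case, driver from where it was at the start of the episode below 0.03 m); the robot touches nothing.
It fails at once if the key presses on the nut with more than 30 N (contact force between key and nut above 30 N).
It fails at once if the nut is turned more than 0.3 rad past the red line, or screwed tighter (anticlockwise) beyond -1.6 rad (value of joint nut above 0.3 rad or value of joint nut below -1.6 rad).
It fails at once if the nut is turned with the key more than 2 mm short of home (value of joint nut between -0.6 and -0.2 rad and velocity of joint nut above 0.15 rad/s and not (horizontal distance between key and spindle below 0.005 m and z of key in the frame of nut between 0.024 and 0.03 m and angle between key's own z axis and vertical below 0.12 rad)).
It fails at once if the fingers touch the nut (contact force between the fingers and nut above 1 N).
It fails at once if the bottle, case or screwdriver is moved by more than 30 mm (distance of any of bottle, case, driver from where it was at the start of the episode above 0.03 m).
It also fails if it takes over 69 s, if anything falls off the work surface, if the arm or the gripper's body presses on something with over 40 N, if the wrist force passes 120 N, or if a joint passes its speed limit or range.

ROBOT

A 6-joint arm with a two-finger parallel gripper is mounted at the origin on the work surface. World frame = base frame: x ahead of the robot, y to its left, z up, the work surface at z = 0. Lengths are in mm, angles in rad, forces in N, time in s.
With the tool pointing down it reaches from about 275 to 750 mm from the base axis. Payload 10.2 kg.
Tool frame: the origin (TCP) lies at the very end of the fingers, on their centre line; the grasp point (between the pads) lies 19 mm behind it; z points along the fingers, y is the line along which they close (so a half turn about z gives the same grasp; the last joint's range is limited). The gripper opens to 85 mm and grips with 20 to 120 N. Pads are 22 mm wide; open, the fingers measure 114 mm over their backs; the gripper's body (76 mm by 85 mm) begins 54 mm behind the grasp point. The pads swing forward as they close: fully open they stand 13 mm farther back than shut.
Start: joints at [-1.366, 0.313, 1.498, -0, 1.331, -0.223], TCP at [217.795, -477.699, 231.294] pointing down, gripper open.
Joint ranges: [-2.94, 2.94], [-0.97, 2.17], [0.19, 2.56], [-1.23, 4.37], [0.02, 3.11], [-2.88, 2.88]. Speed limits (rad/s): [2.39, 2.39, 3.01, 3.14, 3.14, 3.14].

INTERFACE

Orientations are given as a unit quaternion [w, x, y, z].
In Python, from rig import * gives the robot as it stands. The module is installed in compiled form; this text tells all that it offers.
- The arm moves only by the shell command python3 -m crank 'ROWS' [FORCE]. ROWS is JSON, a list that holds one entry, the list of rows, each a list of 7 numbers: the shift along the tool's x, y, z in units of 25 mm (1.0 is 25 mm), then the turn, a rotation vector about the tool's x, y, z in units of 8 degrees (1.0 is 8 degrees), then the finger opening in mm, from 0 to 85.4. A call has exactly 8 rows; each row shifts and turns the commanded pose from where the row before left it, along the tool's axes as they then stand; what a row does not reach is not made up. A row lasts 1/10 s, in which the tool goes at most 50 mm and 8.59 degrees, less where a joint would pass 70% of its speed; a pose out of reach is approached as far as the arm can. A call is refused whole if a number of a shift passes 1 or a number of a turn 1, either way. A call with a gripper value outside its range is refused whole. The fingers move at their own pace and stop on an object; FORCE is the grip in N (left out, the last holds). Time passes only in rows, so rows that do not move let the fingers close, or fill a call up. It gives the time, the measured TCP pose, the force, the opening and the grip force at its end, in the units of the state.
- sense(): the state, without advancing time (a new reading comes with each control period).
- capture(name): name is "side" or "top"; returns the picture (400x640x3 uint8, blue, green, red); there is no depth.
- camera_model(name): a dict with "fx", "fy", "cx", "cy" (pixels), "k1" (the pictures are not rectified: a ray, as slopes to the right and down, at radius r is drawn at 1 + k1 r^2 times it, then the intrinsics apply), "world_from_camera" (4x4, takes a point from camera to world coordinates). Camera axes: x right, y up, looking along -z (the intrinsics and any distortion apply to the point x, -y, -z); pixel columns grow to the right and rows downward; lengths in mm; the calibration is good to about 2 mm. A picture is of the moment at which its call begins. camera_model takes no time and is no camera call.
- finish_job(): hands the job in; it is judged then, once.
The state is a dict: "time_s": time; "joints": joint angles; "dq": joint speeds; "tau": joint torques, N m; "eef_pos": TCP position; "ee_rot": TCP orientation; "force": force on the tool from outside, world axes, zero at the start; "wrist_torque": the same for the moment, N m; "grip_width": opening from 0.0 (shut) to 1.0 (fully open); "grip_force": force on a finger pad.
Only numpy, scipy, OpenCV 4.12 (cv2) and the standard library are available. Lean on these libraries where they do the work, as an engineer would, in place of code of your own. Each camera call takes 0.05 s, during which the arm holds its last target. There are 200 camera calls.

## Working session

There is one attempt and no reset: what is moved stays moved. The work goes in short steps, Python scripts to look and compute and a shell command to move; the robot and the scene stay as the last step left them, time stands still between calls to the robot, and variables do not carry over. Pictures are saved under pics/ and viewed, at most 10 in all, crops included, and the job is handed in when it is done.

```bash
mkdir -p pics; python3 - <<'E'
from rig import *
import cv2
for n in("side","top"):
    cv2.imwrite(f"pics/{n}0.png",capture(n)); m=camera_model(n); print(n,m)
s=sense();print(s)
E
```

```text
side {'fx': 452.3471119460564, 'fy': 452.3471119460564, 'cx': 333.6210294637767, 'cy': 202.1257968397924, 'k1': -0.06228216380848412, 'world_from_camera': array([[-9.90134083e-01,  8.76214754e-02, -1.09347951e-01,
         4.05864292e+02],
       [-1.37783934e-01, -4.66816288e-01,  8.73554887e-01,
         8.71910266e+02],
       [ 2.54967634e-02,  8.80002858e-01,  4.74283549e-01,
         6.11006588e+02],
       [ 0.00000000e+00,  0.00000000e+00,  0.00000000e+00,
         1.00000000e+00]])}
top {'fx': 406.004402907145, 'fy': 406.004402907145, 'cx': 314.6036172439849, 'cy': 196.57632144133356, 'k1': 0.018231726842798803, 'world_from_camera': array([[-1.52732218e-02,  9.98542039e-01, -5.17737884e-02,
         4.46647759e+02],
       [-9.99751558e-01, -1.44100167e-02,  1.70051270e-02,
        -2.42846861e+01],
       [ 1.62342731e-02,  5.20206487e-02,  9.98514046e-01,
         1.03422507e+03],
       [ 0.00000000e+00,  0.00000000e+00,  0.00000000e+00,
         1.00000000e+00]])}
{'time_s': 0.1, 'joints': array([-1.36638260e+00,  3.13400457e-01,  1.49831812e+00,  5.46552387e-06,
        1.33097901e+00, -2.23401871e-01]), 'dq': array([ 0.00030255, -0.00336288, -0.00324296,  0.0008179 ,  0.00082038,
       -0.00059738]), 'tau': array([ 2.00518240e-03, -4.12900722e+01, -2.60139656e+01, -2.00848858e-04,
        3.00314750e-03, -1.67279796e-05]), 'eef_pos': array([ 217.76027009, -477.48011258,  230.80519784]), 'ee_rot': array([-5.52419944e-04,  9.77208819e-01,  2.12279578e-01,  7.89918715e-06]), 'force': array([ 0.77464853,  0.0573028 , -0.04738572]), 'wrist_torque': array([ 0.05265955, -0.03510701, -0.01906254]), 'grip_force': 0.0, 'grip_width': 0.9999342270845912}
```

View pics/top0.png

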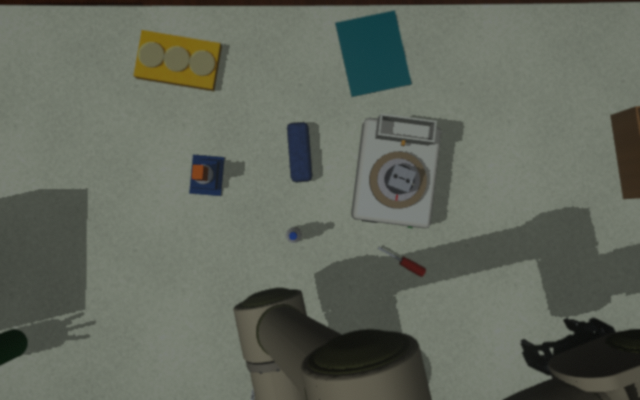

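View pics/side0.png

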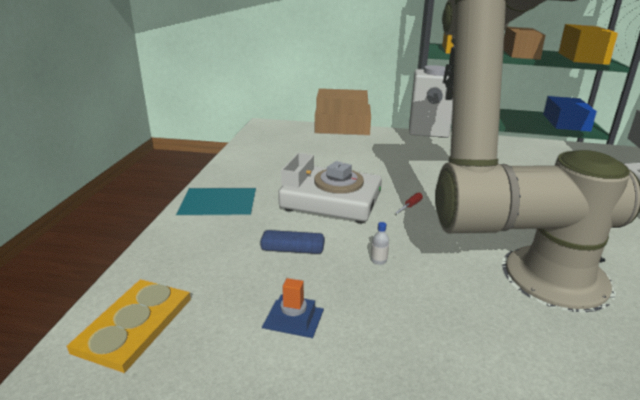

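The top view shows the key/rest at about (205,174), the edger nut at (402,178), bottle (294,235), case (300,152) and screwdriver (405,262). The side view shows the key at (293,295), the nut at (340,172) and the bottle at (381,243). Next I'll zoom into the key and nut.

```bash
cat > h.py <<'E'
from rig import *
import cv2,numpy as np
def ray(n,u,v):
    m=camera_model(n); K=np.array([[m['fx'],0,m['cx']],[0,m['fy'],m['cy']],[0,0,1]])
    x,y=cv2.undistortPoints(np.array([[[u,v]]],float),K,np.array([m['k1'],0,0,0.]))[0,0]
    T=m['world_from_camera']; return T[:3,3],T[:3,:3]@np.array([x,-y,-1])
def onz(n,u,v,z):
    o,d=ray(n,u,v); return o+d*(z-o[2])/d[2]
def tri(a,b):
    o1,d1=ray('top',*a);o2,d2=ray('side',*b)
    A=np.stack([d1,-d2],1);t=np.linalg.lstsq(A,o2-o1,rcond=None)[0]
    p,q=o1+t[0]*d1,o2+t[1]*d2
    return (p+q)/2,np.linalg.norm(p-q)
def proj(n,p):
    m=camera_model(n);q=np.linalg.inv(m['world_from_camera'])@np.append(p,1)
    x,y=q[0]/-q[2],-q[1]/-q[2];r=1+m['k1']*(x*x+y*y)
    return m['cx']+m['fx']*x*r,m['cy']+m['fy']*y*r
def comp(boxes,name,s=(400,300)):
    im={n:capture(n) for n in set(b[0] for b in boxes)}
    t=[cv2.resize(im[n][y:y+h,x:x+w],s,interpolation=cv2.INTER_CUBIC) for n,x,y,w,h in boxes]
    cv2.imwrite(name,np.vstack([np.hstack(t[i:i+2]) for i in range(0,len(t),2)]))
    return im
E
python3 -c "
from h import *
comp([('top',167,144,80,60),('top',362,148,80,60),('side',253,275,80,60),('side',300,150,80,60)],'pics/c1.png')"
```

```text
(no output)
```

View pics/c1.png

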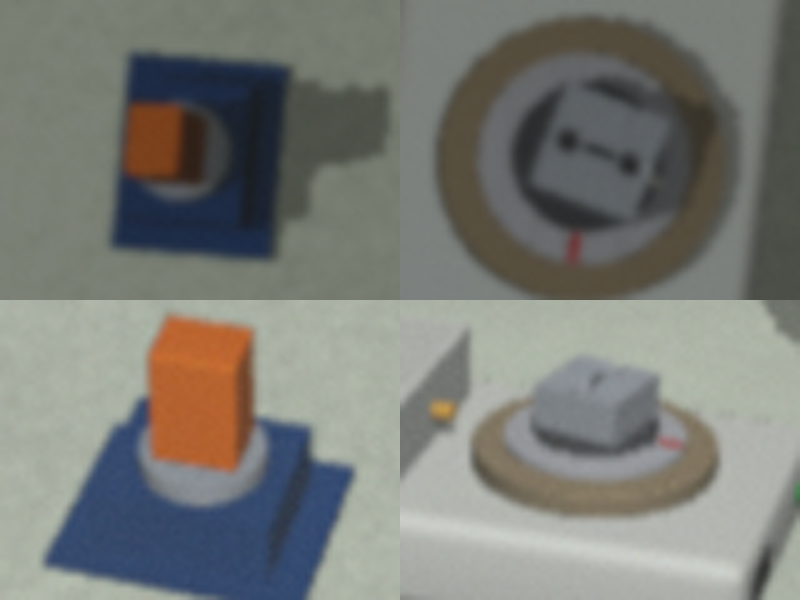

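The crops show the grip's top face in the top view spanning crop (124–183, 103–178). The nut's holes are at crop (567,138)/(628,163) and the red line at (573,248). In the side view the grip top corners are at (166,317), (252,328), (236,363) and (150,350).

```bash
python3 - <<'E'
from h import *
np.set_printoptions(precision=1,suppress=True)
T=lambda x,y:((x+.5)/5-.5+167,(y+.5)/5-.5+144)
N=lambda x,y:((x-400+.5)/5-.5+362,(y+.5)/5-.5+148)
S=lambda x,y:((x+.5)/5-.5+253,(y-300+.5)/5-.5+275)
M=lambda x,y:((x-400+.5)/5-.5+300,(y-300+.5)/5-.5+150)
print('grip corners')
P=[]
for a,b in [((183,103),(166,317)),((183,178),(252,328)),((130,103),(150,350)),((124,178),(236,363))]:
    p,e=tri(T(*a),S(*b));P.append(p);print(p,e)
print('mean',np.mean(P,0))
print('nut corners')
P=[]
for a,b in [((568,82),(532,395)),((672,118),(584,357)),((632,222),(658,375)),((528,183),(608,413))]:
    p,e=tri(N(*a),M(*b));P.append(p);print(p,e)
print('mean',np.mean(P,0))
for z in (120,127,134): 
    a,b=onz('top',*N(567,138),z),onz('top',*N(628,163),z);print('holes',z,a,b,(a+b)/2,np.arctan2(*(a-b)[[1,0]]),np.linalg.norm(a-b))
print('red',onz('top',*N(574,248),88.5),tri(N(574,248),M(671,443)))
# masks
t,s=capture('top'),capture('side')
def mask(im,lo,hi,box):
    x,y,w,h=box;m=np.zeros(im.shape[:2],np.uint8)
    m[y:y+h,x:x+w]=cv2.inRange(cv2.cvtColor(im,cv2.COLOR_BGR2HSV),lo,hi)[y:y+h,x:x+w];return m
def big(m):return max(cv2.findContours(m,0,1)[0],key=cv2.contourArea)
c=big(mask(t,(3,120,120),(20,255,255),(167,144,80,60)));r=cv2.minAreaRect(c);print('orange top',r)
q=cv2.boxPoints(r);w=np.array([onz('top',*p,88) for p in q]);print(w,w.mean(0))
# blue foot
c=big(mask(t,(100,100,30),(125,255,255),(167,144,80,60)));r=cv2.minAreaRect(c);print('blue',r)
w=np.array([onz('top',*p,4) for p in cv2.boxPoints(r)]);print(w,w.mean(0),[np.linalg.norm(w[i]-w[i-1]) for i in range(4)])
# beige wheel in both views
for n,im,box in(('top',t,(362,148,80,60)),('side',s,(300,150,80,60))):
    c=big(mask(im,(8,60,40),(25,255,255),box));c=cv2.convexHull(c);e=cv2.fitEllipse(c);print(n,'wheel',e,onz(n,*e[0],84 if n=='top' else 84))
E
```

```text
grip corners
[574.1 218.   87.4] 1.9885395375134265
[540.2 218.4  86.9] 0.45299836416973405
[574.2 241.7  90.6] 1.5685035163752161
[540.5 244.4  91.2] 1.119421902888505
mean [557.2 230.6  89. ]
nut corners
[ 566.2 -225.   115.2] 0.2687459032836046
[ 546.5 -270.9  119.9] 3.8683817912463367
[ 501.4 -251.   121.2] 0.1670196624627035
[ 521.4 -205.1  117.3] 2.9652337142806013
mean [ 533.9 -238.   118.4]
holes 120 [ 539.9 -222.9  120. ] [ 528.2 -250.3  120. ] [ 534.1 -236.6  120. ] 1.1654552731285925 29.822986475218087
holes 127 [ 539.2 -221.3  127. ] [ 527.6 -248.5  127. ] [ 533.4 -234.9  127. ] 1.1654552731285908 29.594639089130045
holes 134 [ 538.5 -219.8  134. ] [ 526.9 -246.8  134. ] [ 532.7 -233.3  134. ] 1.1654552731285932 29.36629170304201
red [ 491.5 -231.7   88.5] (array([ 491.2, -231.2,   90.7]), np.float64(0.35819697727161076))
orange top ((197.06997680664062, 171.50999450683594), (7.353911399841309, 11.737972259521484), 8.130102157592773)
[[545.8 242.5  88. ]
 [572.9 238.7  88. ]
 [570.3 221.9  88. ]
 [543.2 225.7  88. ]] [558.1 232.2  88. ]
blue ((206.47039794921875, 174.8356475830078), (30.147579193115234, 37.38417053222656), 5.04245138168335)
[[515.9 273.2   4. ]
 [610.4 264.9   4. ]
 [602.8 189.2   4. ]
 [508.1 197.8   4. ]] [559.3 231.3   4. ] [np.float64(75.77176473725531), np.float64(94.94229819632501), np.float64(76.13419890909552), np.float64(95.08823047027053)]
top wheel ((397.82958984375, 179.60897827148438), (54.70576477050781, 55.391685485839844), 89.41642761230469) [ 533.1 -237.1   84. ]
side wheel ((338.9113464355469, 179.80734252929688), (23.31074333190918, 45.91054153442383), 92.21011352539062) [ 530.8 -227.5   84. ]
```

Sizes and heights check out: grip top 89 against 88 expected, red line at 42.3 mm radius, hole spacing 29.8 mm. The results are:

- **Key:** about (558, 231.5), yaw about -0.09.
- **Spindle:** about (533.5, -236.8).
- **Nut:** about -1.29 rad, top near z 118.

Now moving above the key.

```bash
cat >> h.py <<'E'
def go(x,y,z,yaw):
    s=sense();w,a,b,c=s['ee_rot'];p=s['eef_pos'];cy=2*np.arctan2(b,a)
    d=np.array([x,y,z])-p
    t=np.array([d[0]*np.cos(yaw)+d[1]*np.sin(yaw),d[0]*np.sin(yaw)-d[1]*np.cos(yaw),-d[2]])/25
    dy=(cy-yaw+np.pi)%(2*np.pi)-np.pi
    print('t',round(s['time_s'],2),'pos',p.round(1),'yaw',round(cy,3),'q6',round(s['joints'][5],2),'tilt',round(2*np.hypot(w,c),4),'F',s['force'].round(1),'grip',round(s['grip_width']*85.4,1),round(s['grip_force'],1),'| units AFTER turning:',t.round(3),'turn z units',round(np.degrees(dy)/8,3))
E
python3 -m crank '[[[0,0,0,0,0,0.93,85],[0,0,0,0,0,0.93,85],[0,0,0,0,0,0.93,85],[0,0,0,0,0,0.92,85],[0.367,-0.982,0,0,0,0,85],[0.367,-0.982,0,0,0,0,85],[0.367,-0.982,0,0,0,0,85],[0.367,-0.982,0,0,0,0,85]]]'
python3 -m crank '[[[0.367,-0.982,0,0,0,0,85],[0.367,-0.982,0,0,0,0,85],[0.367,-0.982,0,0,0,0,85],[0.367,-0.982,0,0,0,0,85],[0.367,-0.982,0,0,0,0,85],[0.367,-0.982,0,0,0,0,85],[0.367,-0.982,0,0,0,0,85],[0.367,-0.982,0,0,0,0,85]]]'
python3 -m crank '[[[0.367,-0.982,0,0,0,0,85],[0.367,-0.982,0,0,0,0,85],[0.367,-0.982,0,0,0,0,85],[0.367,-0.982,0,0,0,0,85],[0.367,-0.982,0,0,0,0,85],[0.367,-0.982,0,0,0,0,85],[0.367,-0.982,0,0,0,0,85],[0.367,-0.982,0,0,0,0,85]]]'
python3 -m crank '[[[0.367,-0.982,0,0,0,0,85],[0.367,-0.982,0,0,0,0,85],[0.367,-0.982,0,0,0,0,85],[0.367,-0.982,0,0,0,0,85],[0.367,-0.982,0,0,0,0,85],[0.367,-0.982,0,0,0,0,85],[0.367,-0.982,0,0,0,0,85],[0.367,-0.982,0,0,0,0,85]]]'
python3 -m crank '[[[0.367,-0.982,0,0,0,0,85],[0.367,-0.982,0,0,0,0,85],[0,0,1,0,0,0,85],[0,0,1,0,0,0,85],[0,0,1,0,0,0,85],[0,0,0.6,0,0,0,85],[0,0,0,0,0,0,85],[0,0,0,0,0,0,85]]]'
python3 -c "
from h import *
go(558,231.5,45,-.09)"
```

```text
time_s: 1.1
eef_pos: [263.5, -382.2, 231.2]
ee_rot: [-0.0, 0.999, -0.045, 0.0]
force: [1.4, -0.6, -0.4]
grip_width: 0.999
grip_force: 0.0
time_s: 1.9
eef_pos: [354.3, -193.2, 231.4]
ee_rot: [0.0, 0.999, -0.045, 0.0]
force: [0.3, -0.6, 0.3]
grip_width: 0.993
grip_force: 0.0
time_s: 2.7
eef_pos: [445.1, -4.1, 231.3]
ee_rot: [0.0, 0.999, -0.045, 0.0]
force: [0.3, 0.2, 0.1]
grip_width: 0.993
grip_force: 0.0
time_s: 3.5
eef_pos: [535.9, 184.8, 231.2]
ee_rot: [0.0, 0.999, -0.045, -0.0]
force: [-0.0, 0.1, 0.2]
grip_width: 0.998
grip_force: 0.0
time_s: 4.3
eef_pos: [558.5, 231.0, 141.9]
ee_rot: [-0.0, 0.999, -0.045, 0.0]
force: [0.4, 0.4, 0.8]
grip_width: 0.997
grip_force: 0.0
t 4.3 pos [558.5 231.  141.9] yaw -0.09 q6 1.86 tilt 0.0005 F [0.4 0.4 0.8] grip 85.2 0.0 | units AFTER turning: [-0.023 -0.017  3.875] turn z units -0.002
```

```bash
python3 -m crank '[[[-0.023,-0.017,0.9,0,0,0,85],[0,0,0.9,0,0,0,85],[0,0,0.9,0,0,0,85],[0,0,0.8,0,0,0,85],[0,0,0.375,0,0,0,85],[0,0,0,0,0,0,60],[0,0,0,0,0,0,40],[0,0,0,0,0,0,34]]]' 40
python3 -m crank '[[[0,0,0,0,0,0,30],[0,0,0,0,0,0,20],[0,0,0,0,0,0,10],[0,0,0,0,0,0,10],[0,0,0,0,0,0,10],[0,0,0,0,0,0,10],[0,0,0,0,0,0,10],[0,0,0,0,0,0,10]]]' 60
python3 -c "
from h import *
go(558,231.5,45,-.09);print(sense()['wrist_torque'])
comp([('top',167,144,80,60),('side',253,255,80,60)],'pics/c2.png')"
```

```text
time_s: 5.1
eef_pos: [558.5, 231.7, 45.8]
ee_rot: [-0.0, 0.999, -0.045, 0.001]
force: [0.5, -0.6, -0.1]
grip_width: 0.505
grip_force: 0.0
time_s: 5.9
eef_pos: [558.2, 231.6, 45.4]
ee_rot: [-0.0, 0.999, -0.045, 0.001]
force: [-1.2, -0.1, 6.3]
grip_width: 0.297
grip_force: 59.7
t 5.9 pos [558.2 231.6  45.4] yaw -0.09 q6 1.86 tilt 0.0016 F [-1.2 -0.1  6.3] grip 25.4 59.7 | units AFTER turning: [-0.009  0.005  0.015] turn z units -0.001
[-0.03170147  0.15118018 -0.01270521]
```

View pics/c2.png

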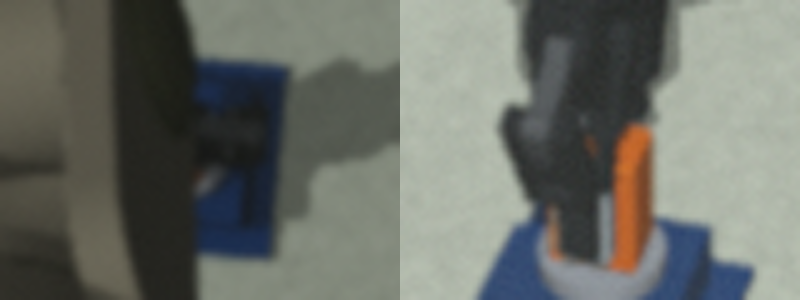

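The side crop shows the fingers on the grip (pad crop x 558–612, grip face 550–638), so the pad looks slightly off-centre. I'll quantify that by projection.

```bash
python3 - <<'E'
from h import *
f=lambda p:np.array([(proj('side',p)[0]-253+.5)*5+400,(proj('side',p)[1]-255+.5)*5])
for X in (552,554,556,558,560):
    R=lambda x,y,z:(X+x*np.cos(.09)+y*np.sin(.09),231.5-x*np.sin(.09)+y*np.cos(.09),z)
    print(X,'grip edges z40',f(R(17,13,40)),f(R(-17,13,40)),'disc',f(R(24,0,38))[0],f(R(-24,0,38))[0],'pad edges',f(R(11,13,60)),f(R(-11,13,60)),f(R(11,22,60)),f(R(-11,22,60)))
E
```

```text
552 grip edges z40 [562.38900158 260.71965633] [650.13866605 276.74005384] disc 555.785120240318 678.0464032441841 pad edges [576.43005721 221.90248419] [633.88437077 232.18472606] [568.72545951 237.65982658] [626.66992114 248.12283391]
554 grip edges z40 [557.13841603 260.10000856] [644.81960987 276.1172325 ] disc 550.6183200276976 672.785992088962 pad edges [571.10480567 221.2863704 ] [628.51363511 231.5662801 ] [563.35363961 237.03307347] [621.25165729 247.49376761]
556 grip edges z40 [551.89099633 259.48035353] [639.50359983 275.49437438] disc 545.4546025901138 667.5285006904437 pad edges [565.78278406 220.67026859] [623.14604957 230.94782727] [557.98512221 236.406325  ] [615.83661425 246.86468627]
558 grip edges z40 [546.64675055 258.86069276] [634.19064459 274.8714811 ] disc 540.2939755641833 662.2739375006898 pad edges [560.46400078 220.05418027] [617.781623   230.32936915] [552.61991594 235.77958275] [610.42480106 246.23559153]
560 grip edges z40 [541.40568669 258.24102777] [628.88075276 274.24855428] disc 535.1364465578151 657.0223109406106 pad edges [555.14846421 219.43810696] [612.42036417 229.71090731] [547.25802937 235.15284831] [605.01622674 245.60648505]
```

```bash
python3 - <<'E'
from h import *
im=cv2.imread('pics/c2.png')[:,400:]
cv2.imwrite('pics/c3.png',cv2.resize(im[100:300,80:300],(770,600+0),interpolation=cv2.INTER_CUBIC))
E
```

```text
(no output)
```

View pics/c3.png

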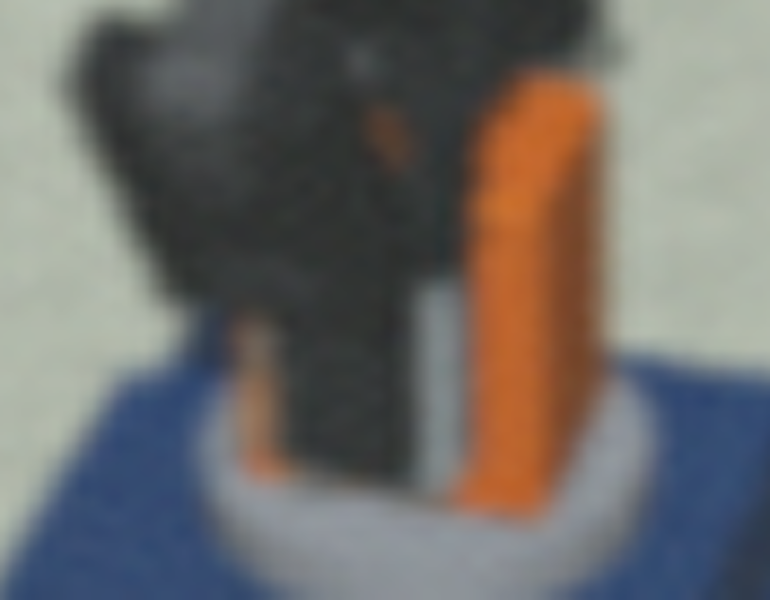

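Relative to the pad, the key sits about 2.6 mm toward tool -x (the grip shows about 9 mm right of the pad instead of 6). I'll regrip centred.

```bash
cat >p.py <<'E'
from h import *
h=cv2.cvtColor(capture('side'),cv2.COLOR_BGR2HSV)
for r in (300,303): print(r,[tuple(int(a) for a in h[r,c]) for c in range(282,303)])
E
python3 p.py
python3 -m crank '[[[0,0,0,0,0,0,34],[0,0,0,0,0,0,36],[0,0,0,0,0,0,36],[-0.05,0,0,0,0,0,36],[-0.05,0,0,0,0,0,36],[0,0,0,0,0,0,10],[0,0,0,0,0,0,10],[0,0,0,0,0,0,10]]]' 60
python3 -m crank '[[[0,0,0,0,0,0,10],[0,0,0,0,0,0,10],[0,0,0,0,0,0,10],[0,0,0,0,0,0,10],[0,0,0,0,0,0,10],[0,0,0,0,0,0,10],[0,0,0,0,0,0,10],[0,0,0,0,0,0,10]]]' 
python3 p.py
python3 -c "
from h import *
go(555.7,231.5,45,-.09);print(sense()['wrist_torque'])
comp([('side',269,280,40,30),('side',269,280,40,30)],'pics/c4.png')"
```

```text
300 [(0, 35, 110), (12, 93, 132), (13, 77, 106), (23, 15, 68), (98, 17, 59), (105, 18, 58), (80, 13, 58), (90, 9, 55), (83, 19, 53), (66, 22, 58), (90, 13, 77), (100, 12, 124), (90, 15, 133), (8, 32, 119), (9, 151, 162), (11, 187, 185), (12, 193, 188), (11, 191, 175), (12, 178, 142), (11, 162, 120), (10, 143, 114)]
303 [(11, 32, 136), (13, 93, 148), (13, 84, 116), (15, 28, 73), (105, 17, 59), (79, 35, 58), (90, 13, 58), (75, 18, 58), (102, 23, 56), (80, 14, 55), (78, 17, 73), (90, 13, 119), (96, 19, 134), (6, 30, 118), (9, 150, 161), (11, 188, 184), (11, 192, 187), (11, 191, 175), (11, 175, 143), (10, 144, 119), (8, 62, 124)]
time_s: 6.85
eef_pos: [555.2, 231.8, 44.5]
ee_rot: [-0.0, 0.999, -0.045, -0.0]
force: [-0.0, 0.5, 0.5]
grip_width: 0.297
grip_force: 59.2
time_s: 7.65
eef_pos: [555.2, 231.8, 44.5]
ee_rot: [-0.0, 0.999, -0.045, -0.0]
force: [-2.2, 1.7, 3.7]
grip_width: 0.298
grip_force: 59.2
300 [(5, 85, 129), (11, 170, 169), (10, 163, 180), (8, 90, 145), (9, 20, 89), (96, 21, 62), (83, 19, 55), (78, 23, 56), (83, 18, 58), (90, 18, 57), (110, 14, 55), (90, 9, 60), (94, 18, 100), (101, 16, 127), (0, 2, 121), (10, 92, 136), (10, 168, 170), (12, 189, 170), (12, 177, 141), (10, 164, 121), (11, 141, 116)]
303 [(9, 51, 146), (10, 144, 170), (10, 159, 178), (7, 79, 149), (0, 11, 97), (102, 20, 63), (84, 22, 58), (98, 18, 58), (90, 13, 58), (90, 14, 55), (98, 19, 53), (83, 17, 59), (95, 17, 88), (94, 16, 125), (90, 11, 121), (9, 66, 120), (10, 164, 163), (12, 191, 170), (11, 180, 140), (9, 130, 122), (8, 45, 126)]
t 7.7 pos [555.2 231.8  44.5] yaw -0.09 q6 1.86 tilt 0.0001 F [-2.2  0.8  2.9] grip 25.2 59.2 | units AFTER turning: [ 0.021  0.009 -0.021] turn z units -0.001
[ 0.16405667  0.37044909 -0.0510802 ]
```

View pics/c4.png

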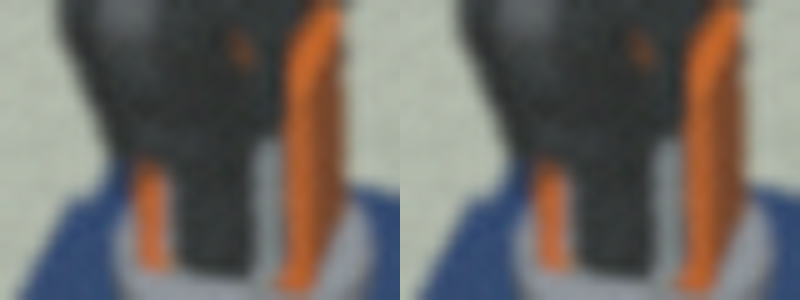

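The key is now centred (margins 5.6 and 6.1 mm). In robot coordinates it is at (555.2, 231.8), so both cameras read about 2.5 mm high in x here. Next I'll lift, turn to the hole line and move over the nut.

```bash
python3 -m crank '[[[0,0,-0.6,0,0,0,10],[0,0,-0.9,0,0,0,10],[0,0,-0.5,0,0,-0.999,10],[0,0,-0.5,0,0,-0.999,10],[0,0,-0.5,0,0,-0.999,10],[0,0,-0.5,0,0,-0.999,10],[0,0,-0.5,0,0,-0.999,10],[0,0,-0.5,0,0,-0.999,10]]]'
python3 -m crank '[[[0,0,-0.5,0,0,-0.999,10],[0,0,-0.5,0,0,-0.999,10],[0,0,-0.5,0,0,-0.999,10],[-0.88,0.325,0,0,0,0,10],[-0.88,0.325,0,0,0,0,10],[-0.88,0.325,0,0,0,0,10],[-0.88,0.325,0,0,0,0,10],[-0.88,0.325,0,0,0,0,10]]]'
python3 -m crank '[[[-0.88,0.325,0,0,0,0,10],[-0.88,0.325,0,0,0,0,10],[-0.88,0.325,0,0,0,0,10],[-0.88,0.325,0,0,0,0,10],[-0.88,0.325,0,0,0,0,10],[-0.88,0.325,0,0,0,0,10],[-0.88,0.325,0,0,0,0,10],[-0.88,0.325,0,0,0,0,10]]]'
python3 -m crank '[[[-0.88,0.325,0,0,0,0,10],[-0.88,0.325,0,0,0,0,10],[-0.88,0.325,0,0,0,0,10],[-0.88,0.325,0,0,0,0,10],[-0.88,0.325,0,0,0,0,10],[-0.88,0.325,0,0,0,0,10],[-0.88,0.325,0,0,0,0,10],[0,0,0,0,0,0,10]]]'
python3 -c "
from h import *
go(531,-236.5,165,1.165)"
```

```text
time_s: 8.55
eef_pos: [555.4, 231.4, 158.2]
ee_rot: [0.0, 0.93, 0.367, 0.0]
force: [-0.4, 0.5, -1.3]
grip_width: 0.296
grip_force: 59.0
time_s: 9.35
eef_pos: [549.1, 113.4, 195.2]
ee_rot: [0.0, 0.835, 0.55, 0.0]
force: [0.6, -0.5, -1.3]
grip_width: 0.3
grip_force: 59.1
time_s: 10.15
eef_pos: [539.3, -74.0, 195.2]
ee_rot: [0.0, 0.835, 0.55, 0.0]
force: [0.2, 0.2, -2.1]
grip_width: 0.295
grip_force: 59.1
time_s: 10.95
eef_pos: [530.4, -239.4, 194.9]
ee_rot: [0.001, 0.836, 0.549, -0.0]
force: [0.4, -0.4, -1.4]
grip_width: 0.296
grip_force: 59.2
t 10.95 pos [ 530.4 -239.4  194.9] yaw 1.162 q6 -0.22 tilt 0.0013 F [ 0.4 -0.4 -1.4] grip 25.2 59.2 | units AFTER turning: [ 0.115 -0.025  1.194] turn z units -0.019
```

```bash
python3 -m crank '[[[0.058,-0.013,0.3,0,0,-0.019,10],[0.058,-0.013,0.3,0,0,0,10],[0,0,0.2,0,0,0,10],[0,0,0.2,0,0,0,10],[0,0,0,0,0,0,10],[0,0,0,0,0,0,10],[0,0,0,0,0,0,10],[0,0,0,0,0,0,10]]]'
python3 -c "
from h import *
go(531,-236.5,165,1.165)
comp([('side',310,140,64,48),('top',370,150,64,48)],'pics/c5.png')"
```

```text
time_s: 11.75
eef_pos: [531.6, -233.9, 169.7]
ee_rot: [0.0, 0.834, 0.551, 0.0]
force: [-0.6, -0.6, -2.2]
grip_width: 0.296
grip_force: 59.2
t 11.75 pos [ 531.6 -233.9  169.7] yaw 1.168 q6 -0.21 tilt 0.0005 F [-0.6 -0.6 -2.2] grip 25.2 59.2 | units AFTER turning: [-0.106  0.02   0.187] turn z units 0.02
```

View pics/c5.png

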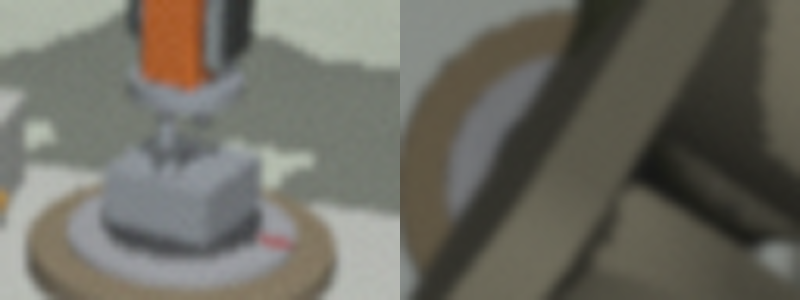

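The side crop shows the key disc spanning crop x 128–244 with its bottom near row 115. The pins sit just over the block, whose top spans 103–262. I'll compare columns by projection.

```bash
python3 - <<'E'
from h import *
f=lambda p:np.array([(proj('side',p)[0]-310+.5)*6.25,(proj('side',p)[1]-140+.5)*6.25]).round(1)
k=np.array([531.6,-233.9,0])
print('believed disc centre',f(k+[0,0,159]),'bottom front',f(k+[0,24,155]),'disc l/r',f(k+[24,0,159]),f(k-[24,0,-159]))
a=1.168;u=np.array([np.cos(a),np.sin(a),0])
print('pin tips',f(k+15*u+[0,0,133]),f(k-15*u+[0,0,133]))
for z in (116,120,124):
  for n in ((531,-236.5),(533.8,-236.8)):
    n=np.array([*n,z]);print(n,[f(n+25*(i*u+j*np.array([-u[1],u[0],0]))).tolist() for i,j in((1,1),(1,-1),(-1,-1),(-1,1))],'c',f(n))
s=capture('side')[140:188,310:374].astype(int).sum(2)//3
for r in (12,13,14,15): print(r,s[r,15:45])
for r in (28,31): print(r,s[r,10:46])
E
```

```text
believed disc centre [189.4  85.1] bottom front [181.9 115.5] disc l/r [133.2  80.8] [245.8  89.5]
pin tips [169.6 153.4] [205.1 130.4]
[ 531.  -236.5  116. ] [[209.7, 209.6], [108.4, 182.2], [168.1, 143.8], [267.3, 169.7]] c [188.4 175.9]
[ 533.8 -236.8  116. ] [[203.2, 208.8], [102.1, 181.4], [161.9, 143.0], [260.9, 169.0]] c [182.  175.1]
[ 531.  -236.5  120. ] [[210.0, 201.0], [108.6, 173.6], [168.3, 135.4], [267.7, 161.3]] c [188.7 167.4]
[ 533.8 -236.8  120. ] [[203.5, 200.1], [102.3, 172.8], [162.1, 134.7], [261.3, 160.5]] c [182.3 166.6]
[ 531.  -236.5  124. ] [[210.4, 192.2], [108.8, 165.0], [168.6, 127.1], [268.1, 152.8]] c [189.  158.8]
[ 533.8 -236.8  124. ] [[203.8, 191.4], [102.4, 164.2], [162.4, 126.3], [261.7, 152.0]] c [182.6 158.1]
12 [113 114 115 114 117 119 129 130 120 106 103 106 106 103 102 103  93  92
  88  98 115 125 136 131 118 113 114 115 116 115]
13 [116 115 114 116 112 105 116 127 128 122 120 125 118 108 108 111 111 115
 112 121 136 140 135 124 115 115 115 116 114 118]
14 [114 116 116 115 112 102 101 115 127 132 136 140 133 125 124 129 131 136
 140 140 138 135 125 110 111 114 115 115 115 117]
15 [114 115 115 115 115 104 104 111 121 129 134 137 141 138 141 144 145 144
 142 137 132 125 114 109 113 116 118 119 116 115]
28 [181 178 174 174 171 164 150 135 131 135 134 139 140 138 133 136 143 141
 138 143 147 148 146 148 146 143 131 125 116 111 114 136 170 179 172 142]
31 [146 133 122 128 134 138 136 132 130 131 130 131 132 130 128 131 129 133
 134 133 132 134 131 122 113 111 110 112 110 114 113 120 129 125 116 117]
```

```bash
python3 -m crank '[[[-0.046,0.02,0.08,0,0,0,10],[-0.046,0.019,0.08,0,0,0,10],[0,0,0.08,0,0,0,10],[0,0,0.08,0,0,0,10],[0,0,0.08,0,0,0,10],[0,0,0.08,0,0,0,10],[0,0,0,0,0,0,10],[0,0,0,0,0,0,10]]]' 25
python3 -c "
from h import *
go(531.6,-236.4,155,1.165);print(sense()['wrist_torque'])"
```

```text
time_s: 12.7
eef_pos: [531.5, -236.3, 157.4]
ee_rot: [0.0, 0.834, 0.551, 0.0]
force: [-0.4, 0.3, -1.7]
grip_width: 0.297
grip_force: 59.2
t 12.7 pos [ 531.5 -236.3  157.4] yaw 1.168 q6 -0.22 tilt 0.0 F [-0.4  0.3 -1.7] grip 25.4 59.2 | units AFTER turning: [-0.003  0.005  0.098] turn z units 0.02
[ 0.01882734  0.04090602 -0.02528034]
```

```bash
for i in 1; do python3 -m crank '[[[0,0,0.02,0,0,0.02,10],[0,0,0.02,0,0,0,10],[0,0,0.02,0,0,0,10],[0,0,0.02,0,0,0,10],[0,0,0,0,0,0,10],[0,0,0,0,0,0,10],[0,0,0,0,0,0,10],[0,0,0,0,0,0,10]]]' 25; done
python3 -c "
from h import *
go(531.6,-236.4,155,1.165);print(sense()['wrist_torque'])"
python3 -m crank '[[[0,0,0.02,0,0,0,10],[0,0,0.02,0,0,0,10],[0,0,0.02,0,0,0,10],[0,0,0.02,0,0,0,10],[0,0,0,0,0,0,10],[0,0,0,0,0,0,10],[0,0,0,0,0,0,10],[0,0,0,0,0,0,10]]]'
python3 -c "
from h import *
go(531.6,-236.4,155,1.165);print(sense()['wrist_torque'])"
```

```text
time_s: 13.5
eef_pos: [531.6, -236.4, 155.8]
ee_rot: [0.0, 0.835, 0.55, 0.0]
force: [-1.0, 1.2, 4.7]
grip_width: 0.3
grip_force: 59.8
t 13.5 pos [ 531.6 -236.4  155.8] yaw 1.165 q6 -0.21 tilt 0.0007 F [-1.   1.2  4.7] grip 25.6 59.8 | units AFTER turning: [-0.002 -0.001  0.031] turn z units 0.0
[0.14423807 0.14123046 0.03865355]
time_s: 14.3
eef_pos: [531.9, -236.5, 155.2]
ee_rot: [0.001, 0.835, 0.55, 0.0]
force: [-3.8, 3.1, 13.7]
grip_width: 0.296
grip_force: 61.4
t 14.3 pos [ 531.9 -236.5  155.2] yaw 1.165 q6 -0.21 tilt 0.0022 F [-3.8  3.1 13.7] grip 25.3 61.4 | units AFTER turning: [-0.001 -0.011  0.007] turn z units 0.001
[0.51197654 0.66674017 0.01123978]
```

Contact at TCP z ≈ 156 means the pin tips are at about 119.5, which agrees with the camera's nut top. The side force points toward tool -y, so I'll ease off, shift that way and feel again.

```bash
python3 -m crank '[[[0,0,-0.05,0,0,0,10],[0,0,0,0,0,0,10],[0,-0.02,0,0,0,0,10],[0,-0.02,0,0,0,0,10],[0,0,0,0,0,0,10],[0,0,0.01,0,0,0,10],[0,0,0.01,0,0,0,10],[0,0,0,0,0,0,10]]]' 25
python3 -c "
from h import *
go(531.6,-236.4,155,1.165);print(sense()['wrist_torque'])"
python3 -m crank '[[[0,0,0.01,0,0,0,10],[0,0,0.01,0,0,0,10],[0,0,0.01,0,0,0,10],[0,0,0.01,0,0,0,10],[0,0,0,0,0,0,10],[0,0,0,0,0,0,10],[0,0,0,0,0,0,10],[0,0,0,0,0,0,10]]]' 25
python3 -c "
from h import *
go(531.6,-236.4,155,1.165);print(sense()['wrist_torque'])"
```

```text
time_s: 15.1
eef_pos: [531.4, -236.3, 155.4]
ee_rot: [0.001, 0.835, 0.55, 0.001]
force: [1.2, 0.2, 9.3]
grip_width: 0.298
grip_force: 60.6
t 15.1 pos [ 531.4 -236.3  155.4] yaw 1.165 q6 -0.21 tilt 0.0033 F [1.2 0.2 9.3] grip 25.4 60.6 | units AFTER turning: [-0.001  0.01   0.018] turn z units -0.0
[ 0.120078   -0.12183961  0.0128008 ]
time_s: 15.9
eef_pos: [531.5, -236.4, 155.1]
ee_rot: [0.002, 0.835, 0.55, 0.001]
force: [-0.6, 1.7, 13.8]
grip_width: 0.294
grip_force: 61.3
t 15.9 pos [ 531.5 -236.4  155.1] yaw 1.165 q6 -0.21 tilt 0.0041 F [-0.6  1.7 13.8] grip 25.1 61.3 | units AFTER turning: [-0.     0.004  0.006] turn z units 0.0
[0.38170249 0.11304074 0.02005686]
```

The lateral force just follows arm compliance (it is radial), so I'll search by dragging the pins under light pressure and watching for a drop in z.

```bash
cat >q.py <<'E'
from h import *
go(531.6,-236.4,155,1.165);s=sense();print(s['wrist_torque'].round(2),s['tau'][1:3].round(1))
E
python3 -m crank '[[[0,0,-0.03,0,0,0,10],[0,0,-0.03,0,0,0,10],[0.02,0,0,0,0,0,10],[0.02,0,0,0,0,0,10],[0.02,0,0,0,0,0,10],[0.02,0,0,0,0,0,10],[0,0,0,0,0,0,10],[0,0,0,0,0,0,10]]]' >/dev/null
python3 q.py
python3 -m crank '[[[0,0.02,0,0,0,0,10],[0,0.02,0,0,0,0,10],[0,0.02,0,0,0,0,10],[0,0.02,0,0,0,0,10],[0,0,0,0,0,0,10],[0,0,0,0,0,0,10],[0,0,0,0,0,0,10],[0,0,0,0,0,0,10]]]' >/dev/null
python3 q.py
```

```text
t 16.7 pos [ 531.7 -235.5  155.6] yaw 1.165 q6 -0.21 tilt 0.0039 F [-2.2 -4.5  7.3] grip 25.3 60.2 | units AFTER turning: [-0.035  0.011  0.025] turn z units -0.001
[-0.93  0.35 -0.06] [-44.4 -21.5]
t 17.5 pos [ 532.5 -235.8  155.5] yaw 1.165 q6 -0.21 tilt 0.0026 F [-6.6 -2.  10.7] grip 25.8 60.6 | units AFTER turning: [-0.035 -0.022  0.018] turn z units 0.0
[-0.54  1.45 -0.03] [-43.4 -23.2]
```

```bash
python3 - <<'E'
from h import *
t=cv2.imread('pics/top0.png');g=cv2.cvtColor(t,cv2.COLOR_BGR2GRAY).astype(float)
b=g[170:186,393:412];print(b.astype(int))
sa=capture('side');s0=cv2.imread('pics/side0.png')
f=lambda im:cv2.resize(im[150:192,312:368],(400,300),interpolation=cv2.INTER_CUBIC)
e=np.hstack([f(sa),f(s0)]);cv2.imwrite('pics/c6.png',cv2.convertScaleAbs(e,alpha=1.4,beta=-20))
E
```

```text
[[ 80  92  96  97  97  96  97  97  97  97  98  97  97  96  94  90  87  86
   84]
 [ 85  94  96  96  97  96  96  97  97  97  96  98  98  97  97  95  95  95
   93]
 [ 89  92  93  93  95  96  97  98  97  97  98  99  98  97  97  96  97  97
   97]
 [ 88  84  81  83  90  94  96  97  99  98  98 100  98  97  96  96  97  98
   96]
 [ 79  67  60  66  80  91  96  97  98  98  98  99  97  96  96  97  98  98
   97]
 [ 72  54  44  52  69  85  93  96  95  97  98  99  98  96  96  96  98  98
   98]
 [ 70  52  41  48  65  79  81  84  85  90  95  96  96  96  96  97  98  97
   97]
 [ 79  63  54  57  71  76  70  65  67  73  83  89  93  92  92  92  95  95
   97]
 [ 89  81  76  78  84  85  78  69  64  63  67  75  83  80  77  79  87  94
   97]
 [ 96  93  91  92  95  94  91  86  82  75  69  71  73  66  57  62  76  90
   95]
 [ 97  97  96  97  98  97  97  96  94  91  87  83  74  57  45  50  66  88
   95]
 [ 97  97  97  98  98  98  98  98  98  97  95  91  79  59  45  47  66  92
   98]
 [ 98  97  98  98  99  98  97  99  98  97  97  95  88  73  62  60  75  92
   97]
 [ 98  97  98  97  98  98  99 100  98  98  97  96  95  89  82  83  88  94
   92]
 [ 98  98  98  99  98  99  98  99  98  97  98  97  97  96  94  94  95  92
   84]
 [ 93  95  97  99  99  98  99  99  98  97  98  98  98  98  97  98  97  87
   71]]
```

View pics/c6.png

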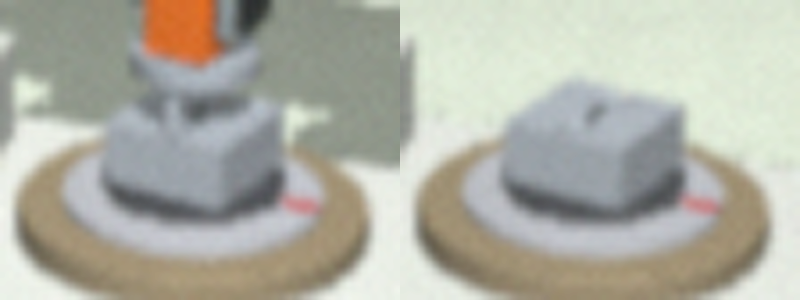

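The left tile shows the front pin tip at about crop (172,138). The right tile (before) shows the nut top with a dark feature at about (595,112). I'll compare those with projections of the holes and refine the holes from the top picture.

```bash
python3 - <<'E'
from h import *
t=cv2.imread('pics/top0.png');g=cv2.cvtColor(t,cv2.COLOR_BGR2GRAY).astype(float)
def cen(u0,v0):
    ys,xs=np.mgrid[v0-4:v0+5,u0-3:u0+4];w=np.clip(75-g[v0-4:v0+5,u0-3:u0+4],0,None)
    return (xs*w).sum()/w.sum(),(ys*w).sum()/w.sum()
h1,h2=cen(395,175),cen(407,180);print(h1,h2)
z=119.7;a,b=[onz('top',*h,z) for h in(h1,h2)];c=(a+b)/2;d=a-b
print(a,b,c,np.linalg.norm(d),np.arctan2(d[1],d[0]))
f=lambda p:((np.array(proj('side',p))-[312,150]+.5)*7.143).round(1)
print('holes in side',f(a),f(b),'centre',f(c),'nut corners',[f(c+[25*(i*np.cos(1.165)-j*np.sin(1.165)),25*(i*np.sin(1.165)+j*np.cos(1.165)),0]).tolist() for i,j in((1,1),(1,-1),(-1,-1),(-1,1))])
u=np.array([np.cos(1.165),np.sin(1.165),0]);k=np.array([532.5,-235.8,0])
print('pins believed tip',f(k+15*u+[0,0,119]),f(k-15*u+[0,0,119]),'disc bottom l,r',f(k+[24,0,145]),f(k+[-24,0,145]),'front',f(k+[0,24,141]))
E
```

```text
(np.float64(395.0688405797101), np.float64(175.55434782608697)) (np.float64(407.22314049586777), np.float64(180.400826446281))
[ 539.16082995 -223.05210445  119.7       ] [ 527.7481167  -250.37172356  119.7       ] [ 533.45447333 -236.71191401  119.7       ] 29.60762760292516 1.1750842813996907
holes in side [175.1 133.2] [214.4 106.8] centre [194.9 119.9] nut corners [[218.9, 158.2], [103.4, 126.9], [172.1, 83.4], [285.3, 113.0]]
pins believed tip [176.6 136.2] [217.2 109.5] disc bottom l,r [135.5  53.8] [263.3  63.7] front [190.6  93.8]
```

Contact height stayed flat at 156.3 mm across the probe, so the pins are well off the holes. The picture puts the front pin about 3 mm toward +y of its hole, so I'll drag toward -y at lighter pressure.

```bash
python3 -m crank '[[[0,0,-0.028,0,0,0,10],[-0.028,-0.004,0,0,0,0,10],[-0.028,-0.004,0,0,0,0,10],[-0.028,-0.004,0,0,0,0,10],[-0.028,-0.004,0,0,0,0,10],[0,0,0,0,0,0,10],[0,0,0,0,0,0,10],[0,0,0,0,0,0,10]]]' >/dev/null
python3 q.py
python3 -m crank '[[[-0.018,0.008,0,0,0,0,10],[-0.018,0.008,0,0,0,0,10],[-0.018,0.008,0,0,0,0,10],[0,0,0,0,0,0,10],[0,0,0,0,0,0,10],[0,0,0,0,0,0,10],[0,0,0,0,0,0,10],[0,0,0,0,0,0,10]]]' >/dev/null
python3 q.py
```

```text
t 18.35 pos [ 531.8 -237.4  155.4] yaw 1.165 q6 -0.22 tilt 0.0005 F [ 1.6 -0.7  2.7] grip 25.4 59.7 | units AFTER turning: [ 0.034 -0.025  0.015] turn z units -0.0
[-0.07 -0.15  0.01] [-47.  -23.3]
t 19.15 pos [ 531.7 -238.7  155.2] yaw 1.165 q6 -0.22 tilt 0.0004 F [ 0.  -0.3 -1.9] grip 25.8 59.4 | units AFTER turning: [ 0.082 -0.038  0.01 ] turn z units 0.0
[-0.07 -0.02  0.04] [-49.7 -25.4]
```

The pins are free at 155.2, below the surface, so they have found the holes at (531.7, -238.7). Descending gently.

```bash
python3 -m crank '[[[0,0,0.02,0,0,0,10],[0,0,0.02,0,0,0,10],[0,0,0.02,0,0,0,10],[0,0,0.02,0,0,0,10],[0,0,0,0,0,0,10],[0,0,0,0,0,0,10],[0,0,0,0,0,0,10],[0,0,0,0,0,0,10]]]' >/dev/null
python3 q.py
```

```text
t 19.95 pos [ 531.8 -239.   153.5] yaw 1.165 q6 -0.22 tilt 0.0006 F [ 0.6 -2.9 -0.3] grip 25.3 59.4 | units AFTER turning: [ 0.09  -0.048 -0.06 ] turn z units -0.0
[-0.55 -0.18  0.01] [-48.3 -23.6]
```

```bash
python3 -m crank '[[[-0.018,0.008,0,0,0,0,10],[-0.018,0.008,0,0,0,0,10],[0,0,0.02,0,0,0,10],[0,0,0.02,0,0,0,10],[0,0,0.02,0,0,0,10],[0,0,0,0,0,0,10],[0,0,0,0,0,0,10],[0,0,0,0,0,0,10]]]' >/dev/null
python3 q.py
```

```text
t 20.75 pos [ 531.7 -239.6  151.7] yaw 1.165 q6 -0.22 tilt 0.0005 F [-0.1 -0.3 -2. ] grip 25.3 59.3 | units AFTER turning: [ 0.118 -0.054 -0.132] turn z units -0.0
[-0.19 -0.03 -0.02] [-50.  -25.1]
```

```bash
python3 -m crank '[[[-0.01,0.004,0.03,0,0,0,10],[0,0,0.03,0,0,0,10],[0,0,0.03,0,0,0,10],[0,0,0.03,0,0,0,10],[0,0,0.03,0,0,0,10],[0,0,0.03,0,0,0,10],[0,0,0,0,0,0,10],[0,0,0,0,0,0,10]]]' >/dev/null
python3 q.py
python3 -m crank '[[[0,0,0.03,0,0,0,10],[0,0,0.03,0,0,0,10],[0,0,0.03,0,0,0,10],[0,0,0.03,0,0,0,10],[0,0,0.03,0,0,0,10],[0,0,0.03,0,0,0,10],[0,0,0,0,0,0,10],[0,0,0,0,0,0,10]]]' >/dev/null
python3 q.py
```

```text
t 21.55 pos [ 531.8 -240.   147.4] yaw 1.165 q6 -0.22 tilt 0.0001 F [ 0.2  0.6 -0.8] grip 25.6 59.2 | units AFTER turning: [ 0.13  -0.063 -0.305] turn z units 0.0
[-0.01 -0.01  0.02] [-49.9 -25.2]
t 22.35 pos [ 531.8 -240.   142.9] yaw 1.165 q6 -0.22 tilt 0.0 F [-0.4  0.3 -2.1] grip 25.4 59.2 | units AFTER turning: [ 0.129 -0.062 -0.485] turn z units 0.0
[ 0.02  0.01 -0.02] [-49.9 -25.1]
```

```bash
python3 -m crank '[[[0,0,0.03,0,0,0,10],[0,0,0.03,0,0,0,10],[0,0,0.03,0,0,0,10],[0,0,0.03,0,0,0,10],[0,0,0.03,0,0,0,10],[0,0,0.03,0,0,0,10],[0,0,0,0,0,0,10],[0,0,0,0,0,0,10]]]' >/dev/null
python3 q.py
python3 -m crank '[[[-0.018,0.008,0.02,0,0,0,10],[0,0,0.02,0,0,0,10],[0,0,0.02,0,0,0,10],[0,0,0.02,0,0,0,10],[0,0,0.02,0,0,0,10],[0,0,0,0,0,0,10],[0,0,0,0,0,0,10],[0,0,0,0,0,0,10]]]' >/dev/null
python3 q.py
```

```text
t 23.15 pos [ 531.7 -240.   138.4] yaw 1.165 q6 -0.22 tilt 0.0 F [-0.  -0.9 -1.3] grip 25.3 59.2 | units AFTER turning: [ 0.13  -0.062 -0.665] turn z units 0.0
[ 0.02 -0.03  0.06] [-50.  -24.9]
t 23.95 pos [ 531.8 -240.5  135.9] yaw 1.165 q6 -0.22 tilt 0.0001 F [ 0.7  0.6 -1.9] grip 25.1 59.2 | units AFTER turning: [ 0.148 -0.071 -0.764] turn z units 0.0
[-0.    0.01 -0.04] [-50.1 -24.9]
```

```bash
python3 -m crank '[[[0,0,0.02,0,0,0,10],[0,0,0.02,0,0,0,10],[0,0,0.02,0,0,0,10],[0,0,0.01,0,0,0,10],[0,0,0,0,0,0,10],[0,0,0,0,0,0,10],[0,0,0,0,0,0,10],[0,0,0,0,0,0,10]]]' >/dev/null
python3 q.py
python3 -m crank '[[[0,0,0.01,0,0,0,10],[0,0,0.01,0,0,0,10],[0,0,0.01,0,0,0,10],[0,0,0,0,0,0,10],[0,0,0,0,0,0,10],[0,0,0,0,0,0,10],[0,0,0,0,0,0,10],[0,0,0,0,0,0,10]]]' >/dev/null
python3 q.py
```

```text
t 24.75 pos [ 531.8 -240.5  134.5] yaw 1.165 q6 -0.22 tilt 0.0004 F [-1.8  1.4  4.6] grip 25.7 60.0 | units AFTER turning: [ 0.148 -0.073 -0.822] turn z units 0.001
[ 0.2   0.37 -0.02] [-46.3 -23.4]
t 25.55 pos [ 531.8 -240.6  134.4] yaw 1.165 q6 -0.22 tilt 0.0008 F [-4.1  2.4 10.7] grip 25.3 60.7 | units AFTER turning: [ 0.15  -0.075 -0.826] turn z units 0.001
[0.42 0.76 0.05] [-43.7 -22.6]
```

The key is home: contact at TCP z 134.5, 22 mm below first contact. I'll ease the lean to about 6 N and start turning clockwise.

```bash
cat >>q.py <<'E'
print('tz',round(s['wrist_torque'][2],3),'net Fz',round(s['force'][2]+1.8,1))
E
python3 -m crank '[[[0,0,-0.025,0,0,0,10],[0,0,0,0,0,0.25,10],[0,0,0,0,0,0.25,10],[0,0,0,0,0,0.25,10],[0,0,-0.004,0,0,0.25,10],[0,0,-0.004,0,0,0.25,10],[0,0,0,0,0,0,10],[0,0,0,0,0,0,10]]]' >/dev/null
python3 q.py
python3 -m crank '[[[0,0,-0.004,0,0,0.25,10],[0,0,-0.004,0,0,0.25,10],[0,0,-0.004,0,0,0.25,10],[0,0,-0.004,0,0,0.25,10],[0,0,0,0,0,0,10],[0,0,0,0,0,0,10],[0,0,0,0,0,0,10],[0,0,0,0,0,0,10]]]' >/dev/null
python3 q.py
```

```text
t 26.35 pos [ 531.9 -240.6  134.7] yaw 0.991 q6 -0.05 tilt 0.0009 F [-1.7  0.9  6. ] grip 25.5 60.2 | units AFTER turning: [ 0.15  -0.079 -0.812] turn z units -1.249
[0.22 0.39 0.12] [-45.7 -23. ]
tz 0.121 net Fz 7.8
t 27.15 pos [ 531.8 -240.5  135.1] yaw 0.851 q6 0.09 tilt 0.0004 F [-1.7  1.2  7.3] grip 25.4 60.3 | units AFTER turning: [ 0.148 -0.073 -0.796] turn z units -2.249
[0.33 0.58 0.08] [-45.4 -23.2]
tz 0.081 net Fz 9.1
```

Torque is 0.1 N m and z is rising as predicted; play was taken up at yaw ≈ 1.06. Continuing.

```bash
python3 -m crank '[[[0,0,-0.009,0,0,0.5,10],[0,0,-0.009,0,0,0.5,10],[0,0,-0.009,0,0,0.5,10],[0,0,-0.009,0,0,0.5,10],[0,0,-0.009,0,0,0.5,10],[0,0,-0.009,0,0,0.5,10],[0,0,0,0,0,0,10],[0,0,0,0,0,0,10]]]' >/dev/null
python3 q.py
python3 -m crank '[[[0,0,-0.009,0,0,0.5,10],[0,0,-0.009,0,0,0.5,10],[0,0,-0.009,0,0,0.5,10],[0,0,-0.009,0,0,0.5,10],[0,0,-0.009,0,0,0.5,10],[0,0,-0.009,0,0,0.5,10],[0,0,0,0,0,0,10],[0,0,0,0,0,0,10]]]' >/dev/null
python3 q.py
```

```text
t 27.95 pos [ 531.5 -240.1  136.4] yaw 0.432 q6 0.51 tilt 0.0011 F [-4.8  3.3  7.5] grip 25.3 60.4 | units AFTER turning: [ 0.136 -0.054 -0.746] turn z units -5.25
[ 0.73  0.9  -0.  ] [-45. -24.]
tz -0.003 net Fz 9.3
t 28.75 pos [ 531.4 -239.5  137.6] yaw 0.013 q6 0.93 tilt 0.0023 F [-4.7  6.2  8.4] grip 25.5 60.5 | units AFTER turning: [ 0.119 -0.041 -0.697] turn z units -8.249
[1.1  0.95 0.  ] [-44.8 -24.6]
tz 0.004 net Fz 10.2
```

```bash
python3 -m crank '[[[-0.015,-0.02,0,0,0,0,10],[-0.015,-0.02,-0.007,0,0,0.4,10],[0,0,-0.007,0,0,0.4,10],[0,0,-0.007,0,0,0.4,10],[0,0,-0.006,0,0,0.35,10],[0,0,0,0,0,0,10],[0,0,0,0,0,0,10],[0,0,0,0,0,0,10]]]' >/dev/null
python3 q.py
```

```text
t 29.55 pos [ 531.2 -239.1  138.3] yaw -0.203 q6 1.15 tilt 0.0009 F [-1.7  2.5  5.9] grip 25.3 60.1 | units AFTER turning: [ 0.105 -0.027 -0.668] turn z units -9.799
[0.69 0.23 0.01] [-45.8 -23.6]
tz 0.01 net Fz 7.7
```

z has risen 3.8 mm, so the nut has turned about 1.28 rad and sits at about 0. I'll back off into the play, lift straight out, and move away to look.

```bash
python3 -m crank '[[[0,0,0,0,0,-0.35,10],[0,0,0,0,0,-0.35,10],[0,0,-0.1,0,0,0,10],[0,0,-0.1,0,0,0,10],[0,0,-0.2,0,0,0,10],[0,0,-0.2,0,0,0,10],[0,0,-0.2,0,0,0,10],[0,0,-0.2,0,0,0,10]]]' >/dev/null
python3 q.py
python3 -m crank '[[[0,0,-0.3,0,0,0,10],[0,0,-0.8,0,0,0,10],[0,0,-0.5,0,0,0,10],[0,-0.95,0,0,0,0,10],[0,-0.95,0,0,0,0,10],[0,-0.95,0,0,0,0,10],[0,-0.95,0,0,0,0,10],[0,-0.95,0,0,0,0,10]]]' >/dev/null
python3 -m crank '[[[0,-0.95,0,0,0,0,10],[0,-0.95,0,0,0,0,10],[0,-0.95,0,0,0,0,10],[0,-0.95,0,0,0,0,10],[0,-0.95,0,0,0,0,10],[0,-0.95,0,0,0,0,10],[0,0,0,0,0,0,10],[0,0,0,0,0,0,10]]]' >/dev/null
python3 q.py
python3 - <<'E'
from h import *
im=capture('top');g=cv2.cvtColor(im,cv2.COLOR_BGR2GRAY).astype(float)
cv2.imwrite('pics/top1.png',im)
cv2.imwrite('pics/c7.png',np.hstack([cv2.resize(im[148:208,362:442],(400,300),interpolation=cv2.INTER_CUBIC),cv2.resize(im,(400,300))]))
E
```

```text
t 30.35 pos [ 531.  -239.5  163.5] yaw -0.106 q6 1.05 tilt 0.0002 F [ 0.2 -0.1 -1.7] grip 25.4 59.2 | units AFTER turning: [ 0.124 -0.027  0.339] turn z units -9.102
[-0.   -0.03 -0.03] [-49.2 -25.4]
tz -0.033 net Fz 0.1
t 31.95 pos [558.6  20.4 203.2] yaw -0.105 q6 1.5 tilt 0.0005 F [ 0.  -0.1 -1.6] grip 25.6 59.2 | units AFTER turning: [-9.863  3.063  1.93 ] turn z units -9.094
[-0.01  0.04  0.1 ] [-46.5 -26.4]
tz 0.095 net Fz 0.2
```

View pics/c7.png

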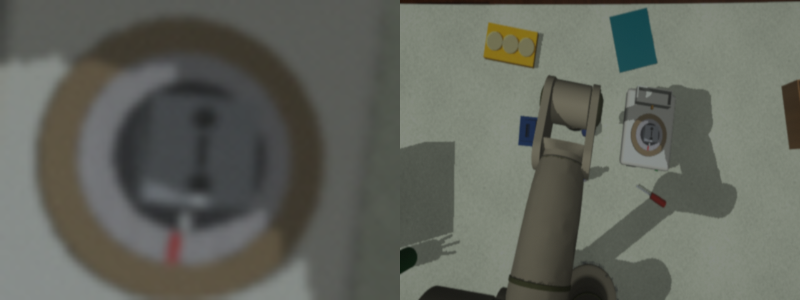

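The white line at crop (185,222) points at the red line (174,247), with the holes at (204,118) and (197,183). I'll check the angle numerically.

```bash
python3 - <<'E'
from h import *
im=cv2.imread('pics/top1.png');g=cv2.cvtColor(im,cv2.COLOR_BGR2GRAY).astype(float)
N=lambda x,y:((x+.5)/5-.5+362,(y+.5)/5-.5+148)
def cen(u,v):
    u,v=round(u),round(v);ys,xs=np.mgrid[v-3:v+4,u-3:u+4];p=g[v-3:v+4,u-3:u+4];w=np.clip(p.min()*.5+np.median(p)*.5-p,0,None)
    return (xs*w).sum()/w.sum(),(ys*w).sum()/w.sum()
a,b=[onz('top',*cen(*N(*p)),123.5) for p in((204,118),(197,183))];d=b-a
print(a,b,(a+b)/2,np.linalg.norm(d),'hole line',np.arctan2(d[1],d[0]))
hsv=cv2.cvtColor(im,cv2.COLOR_BGR2HSV)[188:206,385:410].astype(int)
m=((hsv[...,0]<8)|(hsv[...,0]>170))&(hsv[...,1]>90);ys,xs=np.nonzero(m);print(len(xs))
r=onz('top',xs.mean()+385,ys.mean()+188,88.5)
for c in ((a+b)/2,np.array([533.1,-237.1,0])): print('red',r,'dir',np.arctan2(*(r-c)[[1,0]]),np.linalg.norm((r-c)[:2]))
E
```

```text
[ 548.31749797 -239.45326857  123.5       ] [ 519.21029875 -236.2705551   123.5       ] [ 533.76389836 -237.86191184  123.5       ] 29.280688369023128 hole line 3.0326807912597986
8
red [ 491.34734953 -231.59784748   88.5       ] dir 2.9949726903187566 42.87659171358352
red [ 491.34734953 -231.59784748   88.5       ] dir 3.010567908441067 42.113626102537275
```

The nut is at about -0.03 rad, well inside tolerance. Now the key goes back to its rest.

```bash
python3 -m crank '[[[0,0,0,0,0,-0.11,10],[-0.1,-0.934,0,0,0,0,10],[-0.1,-0.934,0,0,0,0,10],[-0.1,-0.934,0,0,0,0,10],[-0.1,-0.934,0,0,0,0,10],[-0.1,-0.934,0,0,0,0,10],[-0.1,-0.934,0,0,0,0,10],[-0.1,-0.934,0,0,0,0,10]]]' >/dev/null
python3 -m crank '[[[-0.1,-0.934,0,0,0,0,10],[-0.1,-0.934,0,0,0,0,10],[0,0,0.9,0,0,0,10],[0,0,0.9,0,0,0,10],[0,0,0.9,0,0,0,10],[0,0,0.9,0,0,0,10],[0,0,0.9,0,0,0,10],[0,0,0,0,0,0,10]]]' >/dev/null
python3 -m crank '[[[0,0,0,0,0,0,10],[0,0,0,0,0,0,10],[0,0,0,0,0,0,10],[0,0,0,0,0,0,10],[0,0,0,0,0,0,10],[0,0,0,0,0,0,10],[0,0,0,0,0,0,10],[0,0,0,0,0,0,10]]]' >/dev/null
python3 -c "
from h import *
go(555.2,231.8,45,-.09)"
```

```text
t 34.4 pos [555.  231.6  90.5] yaw -0.09 q6 1.86 tilt 0.0001 F [-0.5  0.1 -2.2] grip 25.4 59.1 | units AFTER turning: [ 0.006 -0.007  1.818] turn z units -0.001
```

```bash
python3 -m crank '[[[0.006,-0.007,0.3,0,0,0,10],[0,0,0.3,0,0,0,10],[0,0,0.3,0,0,0,10],[0,0,0.3,0,0,0,10],[0,0,0.25,0,0,0,10],[0,0,0.2,0,0,0,10],[0,0,0,0,0,0,10],[0,0,0,0,0,0,10]]]' >/dev/null
python3 -c "
from h import *
go(555.2,231.8,44.5,-.09)"
python3 -m crank '[[[0,0,0.05,0,0,0,10],[0,0,0.05,0,0,0,10],[0,0,0.04,0,0,0,10],[0,0,0.03,0,0,0,10],[0,0,0.02,0,0,0,10],[0,0,0,0,0,0,10],[0,0,0,0,0,0,10],[0,0,0,0,0,0,10]]]' >/dev/null
python3 -c "
from h import *
go(555.2,231.8,44.5,-.09)"
```

```text
t 35.2 pos [555.3 231.8  49.3] yaw -0.09 q6 1.86 tilt 0.0002 F [ 0.7 -0.2 -1.5] grip 25.4 59.1 | units AFTER turning: [-0.005  0.001  0.193] turn z units -0.002
t 36.0 pos [555.2 231.8  44.5] yaw -0.09 q6 1.86 tilt 0.0001 F [ 0.2  0.9 -2. ] grip 25.4 59.2 | units AFTER turning: [-0.001 -0.    -0.001] turn z units -0.002
```

```bash
python3 -m crank '[[[0,0,0.01,0,0,0,10],[0,0,0.01,0,0,0,10],[0,0,0.01,0,0,0,10],[0,0,0.01,0,0,0,10],[0,0,0,0,0,0,10],[0,0,0,0,0,0,10],[0,0,0,0,0,0,10],[0,0,0,0,0,0,10]]]' >/dev/null
python3 -c "
from h import *
go(555.2,231.8,44.5,-.09)"
```

```text
t 36.8 pos [555.3 231.8  44.5] yaw -0.09 q6 1.86 tilt 0.0005 F [-4.7 -1.5  8.7] grip 25.7 60.6 | units AFTER turning: [-0.003  0.002 -0.001] turn z units -0.0
```

Seated at 44.5, the same as at pickup. I'll ease off, open, and retreat upward.

```bash
python3 -m crank '[[[0,0,-0.04,0,0,0,10],[0,0,0,0,0,0,28],[0,0,0,0,0,0,34],[0,0,0,0,0,0,45],[0,0,0,0,0,0,60],[0,0,0,0,0,0,75],[0,0,0,0,0,0,75],[0,0,0,0,0,0,75]]]' >/dev/null
python3 -m crank '[[[0,0,-0.2,0,0,0,75],[0,0,-0.4,0,0,0,75],[0,0,-0.8,0,0,0,75],[0,0,-1,0,0,0,75],[0,0,-1,0,0,0,75],[0,0,-1,0,0,0,75],[0,0,-1,0,0,0,75],[0,0,-1,0,0,0,75]]]'
python3 -m crank '[[[0,1,0,0,0,0,75],[0,1,0,0,0,0,75],[0,1,0,0,0,0,75],[0,1,0,0,0,0,75],[0,1,0,0,0,0,75],[0,1,0,0,0,0,75],[0,0,0,0,0,0,75],[0,0,0,0,0,0,75]]]' >/dev/null
python3 - <<'E'
from h import *
s=capture('side');t=capture('top');s0=cv2.imread('pics/side0.png')
f=lambda im:cv2.resize(im[265:340,253:353],(400,300),interpolation=cv2.INTER_CUBIC)
cv2.imwrite('pics/c8.png',np.vstack([np.hstack([f(s),f(s0)]),np.hstack([cv2.resize(t,(400,300)),cv2.resize(s,(400,300))])]))
E
```

```text
time_s: 38.4
eef_pos: [555.1, 231.8, 206.6]
ee_rot: [-0.0, 0.999, -0.045, 0.001]
force: [-1.0, 0.6, 0.1]
grip_width: 0.878
grip_force: 0.0
```

View pics/c8.png

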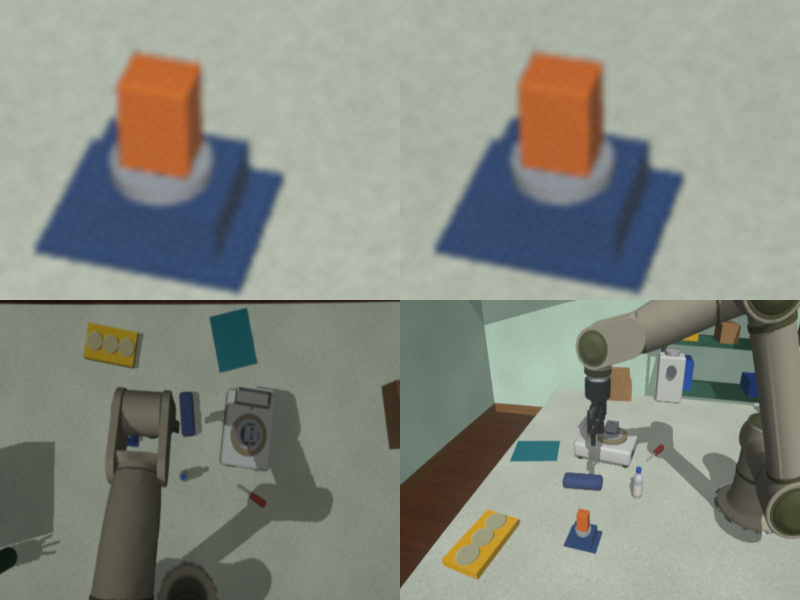

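The key (left tile, grip at 118–200) stands in its rest exactly as at the start (right tile). The bystanders are untouched and the gripper is clear, so I'm handing in.

```bash
python3 -c "
from rig import *
print(finish_job())"
```

```text
the job is handed in; nothing more can be done
None
```

The job is handed in, with no verdict returned: the nut's white line is at the red line (about -0.03 rad measured), the key is back upright in its rest, and the bottle, case and screwdriver look undisturbed in the last pictures.

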